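# Set up the chip station and hold its cover pressed home

## Task

Set up the chip station: first take the tube out of the rack, stand it upright on the bottom of the fixture's round cup and let go. Then carry the cover by its grip bar over the glass chip, let it drop over the two locating pins hidden beneath it, and press it down against the sprung pad until it is fully home. Finish while still gripping the bar and holding the cover pressed home, and leave the loose things round about where they are.

Things in the scene. Friction and masses are not known exactly. Their poses are not given: they have to be found in the camera images.
- fixture: Fixed aluminium base plate, 90 (x) x 240 (y) x 12 mm, spanning y -118 to +122; origin on the worktop, z up. At y = -7 and -93 are two lands 62 x 22 mm, tops 22 mm over the worktop, a steel locating pin on the middle of each (x = 0). Between the lands is the sprung pad with the glass chip; at y = +95 stands a dark grey round cup.
- seat (a point): On the fixture, midway between its two pins (86 mm apart along the fixture's y), level with the lands, 22 mm over the worktop: the home cover's origin lies here. Axes as the fixture's. Pins: 9 mm in diameter, 12 mm high above the lands, straight for 6.5 mm, then tapering to a 3 mm tip.
- cup_floor (a point): Centre of the cup's inner floor, 15 mm over the worktop. The cup is a dark grey cylinder, bore 21 mm, outside 31 mm, rim 45 mm above this point.
- chip_pad (a joint): How far the black sprung pad with the chip (44 x 56 mm, midway between the pins) is pushed down, m: 0 free, with the glass 4 mm above the lands; 0.004 with the cover on the lands; its own stop is at 0.005. Spring: 4.5 N preload plus 1.5 N per mm, about 10.5 N at home; the cover's weight alone does not move it.
- cover: Loose aluminium cover 62 (x) x 112 (y) x 18 mm, 0.15 to 0.3 kg, right side up; origin mid-underside, z up. On top a black grip bar, 16 (x) x 46 (y) mm, 18 to 49 mm above the origin: pinch across x. Below, two blind holes 11.5 mm wide, 14 deep, at y = +-43. Fits either way round. Origin 12 mm above the lands on the pin tips, 4 mm once dropped onto the pad, 0 home.
- grip_bar (a point): Middle of the cover's grip bar, 36 mm above the cover's origin: the place to pinch. Axes as the cover's.
- tube: Capped centrifuge tube, the only one in the rack, upright: body 17 mm in diameter with a conical foot, cap 21.6 mm in diameter, 105 to 118 mm above the origin; origin at its foot, z up the tube, 25 g. Starts with its foot 8 mm over the worktop. Grasp the cap from above.
- tube_stand: Blue tube rack, fixed, 38 (x) x 136 (y) x 75 mm; origin under its middle on the worktop. The tube stands in the end hole (20 mm square) at y = -45, x = 0; the upper deck is 60 to 64 mm high, the end plates 75 mm.
- tape: Bystander, loose, to be left alone: flat white tape roll, 52 dia x 13; sizes in mm; origin at the centre of its underside.
- vial_a: Bystander, loose, to be left alone: small screw vial with black cap, 22 dia x 46, standing; sizes in mm; origin at the centre of its underside.
- vial_b: Bystander, loose, to be left alone: small white screw vial, 22 dia x 46, standing; sizes in mm; origin at the centre of its underside.
- felt_pen: Bystander, loose, to be left alone: felt marker lying flat, 12 x 132 x 12, long axis its y; sizes in mm; origin at the centre of its underside.
- driver: Bystander, loose, to be left alone: screwdriver lying flat, 19 x 172 x 19, long axis its y; sizes in mm; origin at the centre of its underside.
Mind the look-alikes: they are no part of the job. Leave any yellow look-alike of the cover alone.

How it is judged:
On the way, in this order (a step that is already met when the one before it is completed fails the run):
1. the tube stands upright on the bottom of the cup, let go (horizontal distance between tube and cup_floor below 0.006 m and z of tube in the frame of cup_floor between -0.004 and 0.006 m and angle between tube's own z axis and vertical below 0.15 rad and contact force between the fingers and tube below 0.3 N), for 0.2 s.
2. the cover has dropped over both pins (horizontal distance between cover and seat below 0.004 m and angle between the y axis of cover and the y axis of fixture, either way round below 0.08 rad and z of cover in the frame of seat below 0.006 m), for 0.1 s.
At the end, for the whole second after the job is handed in: Cover over both pins (4 mm of the seat, 0.08 rad), at most 1.5 mm above the lands, level to 0.04 rad, pad in over 3 mm, gripped at the bar (over 8 N, TCP within 25 mm), at rest; the released tube on the cup's floor (6 mm), upright to 0.15 rad (all of step 1 and horizontal distance between cover and seat below 0.004 m and angle between the y axis of cover and the y axis of fixture, either way round below 0.08 rad and z of cover in the frame of seat below 0.0015 m and angle between cover's own z axis and vertical below 0.04 rad and value of joint chip_pad above 0.003 m and contact force between the fingers and cover above 8 N and distance between the grasp point and grip_bar below 0.025 m and linear speed of cover below 0.02 m/s); the arm keeps its last pose, push and grip.
It fails at once if a loose bystander is shifted by more than 30 mm (distance of any of tape, vial_a, vial_b, felt_pen, driver from where it was at the start of the episode above 0.03 m).
It also fails if it takes over 54 s, if anything falls off the work surface, if the arm or the gripper's body presses on something with over 40 N, if the wrist force passes 120 N, or if a joint passes its speed limit or range.

## Robot

A 7-joint arm with a two-finger parallel gripper is mounted at the origin on a cart in front of the work surface, level with it; the furniture and walls round the work are solid. World frame = base frame: x ahead of the robot, y to its left, z up, the work surface at z = 0. Lengths are in m, angles in rad, forces in N, time in s.
With the tool pointing down it reaches from about 0.425 to 0.875 m from the base axis. Payload 4.7 kg.
Tool frame: the origin (TCP) lies between the finger pads, 19 mm behind the fingertips; this is the grasp point; z points along the fingers, y is the line along which they close (so a half turn about z gives the same grasp; the last joint's range is limited). The gripper opens to 87 mm and grips with 3 to 60 N. Pads are 19 mm wide; open, the fingers measure 117 mm over their backs; the gripper's body (75 mm by 190 mm) begins 51 mm behind the grasp point.
Start: joints at [-1.331, 0.321, -0.07, 1.45, 0.023, 1.371, -0.057], TCP at [0.146, 0.634, 0.241] pointing down, gripper open.
Joint ranges: [-2.86, 2.86], [-0.3, 2.09], [-1.38, 1.24], [0.06, 2.45], [-1.56, 4.7], [0.09, 2.05], [-2.69, 2.69]. Speed limits (rad/s): [2.57, 2.57, 3.14, 3.14, 3.14, 3.14, 3.14].

## Interface

Orientations are given as a rotation vector (axis times angle).
In Python, from bench import ctrl, vision gives the robot as it stands.
- The arm moves only by the tool jog_arm, never from a script. Its argument "increments" is a list of rows, each an object of numbers: "tx", "ty", "tz": the shift along the tool's x, y, z in mm; "wx", "wy", "wz": the turn, a rotation vector about the tool's x, y, z in rad; "gripper": the opening, from 0 (shut) to 1 (fully open). In form: [{"tx": .., "ty": .., "tz": .., "wx": .., "wy": .., "wz": .., "gripper": ..}, ...]. A call has exactly 5 rows; each row is the pose to reach, as a shift and turn from the pose commanded when the call began, along the tool's axes at that moment; what a row does not reach only later rows make up. A row lasts 1/12 s, in which the tool goes at most 41.7 mm and 7.16 degrees, less where a joint would pass 70% of its speed; a pose out of reach is approached as far as the arm can. A call with a gripper value outside its range is refused whole. The fingers move at their own pace and stop on an object; "grip_force" is the grip in N (left out, the last holds). Time passes only in rows, so rows that repeat a pose let the fingers close, or fill a call up. It gives the time, the measured TCP pose, the force, the opening and the grip force at its end, in the units of the state.
- ctrl.get_state(): the state, without advancing time (a new reading comes with each control period).
- vision.get_image(name): name is "scene" or "top" or "wrist"; returns a dict with "color" (480x640x3 uint8, blue, green, red), "fx", "fy", "cx", "cy" (pixels), "k1" (the pictures are not rectified: a ray, as slopes to the right and down, at radius r is drawn at 1 + k1 r^2 times it, then the intrinsics apply), "extrinsics" (4x4, takes a point from world to camera coordinates). Camera axes: x right, y down, z forward; pixel columns grow to the right and rows downward; lengths in m; the calibration is good to about 2 mm. A picture is of the moment at which its call begins. There is no depth.
- ctrl.close_job(): hands the job in; it is judged then, once.
Trained networks look in the newest picture that a camera, given by its name, has taken for a name from the list of things; names that differ only in an ending like _2 or _b are one class to them, and where a whole thing is asked for, a point or a joint stands for the part that bears it (a point fixed in the world has none). Each returns a list of dicts, best first, with "conf" (0 to 1); they miss things now and then, are a little off and sometimes report something else, mostly with a low value. They report only what shows in the picture. A call takes as long as a camera call. They do not tell look-alikes from the thing itself.
- vision.spot_in(camera, thing): "bbox" ([left, top, right, bottom] in pixels, round what is visible of it).
The state is a dict: "time": time; "joint_positions": joint angles; "qd": joint speeds; "joint_torque": joint torques, N m; "position": TCP position; "tool_rot": TCP orientation; "ft_force": force on the tool from outside, world axes, zero at the start; "torque": the same for the moment, N m; "grip_width": opening from 0.0 (shut) to 1.0 (fully open); "grip_force": force on a finger pad.
Only numpy, scipy, OpenCV 4.12 (cv2) and the standard library are available. Lean on these libraries where they do the work, as an engineer would, in place of code of your own. Each camera call takes 0.05 s, during which the arm holds its last target. There are 200 camera calls.

## Working session

There is one attempt and no reset: what is moved stays moved. The work goes in short steps, Python scripts to look and compute and a tool call to move; the robot and the scene stay as the last step left them, time stands still between calls to the robot, and variables do not carry over. Pictures are saved under pics/ and viewed, at most 10 in all, crops included, and the job is handed in when it is done.

Besides the shell and the picture viewer there is one more tool, called after "Emit:" as a command line: name --argument value ..., lists and objects as JSON in quotes. jog_arm: Moves the arm, as the interface text tells. Its arguments: {"type":"object","properties":{"increments":{"type":"array"},"grip_force":{"type":"number"}},"required":["increments"]}

```bash
mkdir -p pics; cat > h.py <<'E'
import numpy as np,cv2
from bench import ctrl,vision
from scipy.spatial.transform import Rotation as R
def ray(im,u,v):
    xd=np.array([(u-im["cx"])/im["fx"],(v-im["cy"])/im["fy"]]);x=xd.copy()
    for _ in range(20): x=xd/(1+im["k1"]*(x@x))
    E=np.array(im["extrinsics"]);Rm=E[:3,:3]
    return -Rm.T@E[:3,3],Rm.T@np.array([x[0],x[1],1.])
def atz(im,u,v,z):
    o,d=ray(im,u,v);return (o+d*(z-o[2])/d[2])[:2]
def proj(im,P):
    E=np.array(im["extrinsics"]);p=(E[:3,:3]@np.atleast_2d(P).T).T+E[:3,3]
    x=p[:,:2]/p[:,2:];x=x*(1+im["k1"]*(x**2).sum(1,keepdims=True))
    return x*[im["fx"],im["fy"]]+[im["cx"],im["cy"]]
def load(n):
    d=np.load(f"{n}.npy",allow_pickle=True).item();return d
E
python3 - <<'E'
from h import *
for c in("top","scene"):
    im=vision.get_image(c);np.save(c+".npy",im);cv2.imwrite(f"pics/{c}0.png",im["color"])
    print(c,im["fx"],im["k1"],np.round(np.linalg.inv(im["extrinsics"]),3).tolist())
    for t in("fixture","cover","tube","tube_stand","tape","vial_a","felt_pen","driver"):
        print(t,[(np.round(b["bbox"]).astype(int).tolist(),round(b["conf"],2)) for b in vision.spot_in(c,t)][:4])
s=ctrl.get_state();print(s["time"],s["position"],s["tool_rot"],R.from_rotvec(s["tool_rot"]).as_matrix().round(2))
E
```

```text
top 460.3985123052491 -0.038120523152375234 [[0.061, -0.978, 0.202, 0.255], [-0.998, -0.06, 0.011, -0.174], [0.001, -0.202, -0.979, 1.709], [0.0, 0.0, 0.0, 1.0]]
fixture []
cover [([451, 273, 487, 292], 0.61)]
tube [([320, 272, 352, 292], 0.31)]
tube_stand [([209, 206, 247, 230], 0.81)]
tape [([264, 224, 279, 238], 0.65)]
vial_a [([277, 211, 281, 220], 0.42)]
felt_pen []
driver [([398, 269, 420, 279], 0.69)]
scene 607.9909514032104 0.02445468793873518 [[0.771, -0.461, 0.44, -0.196], [-0.637, -0.571, 0.518, -1.073], [0.012, -0.679, -0.734, 1.372], [0.0, 0.0, 0.0, 1.0]]
fixture [([217, 182, 283, 240], 0.66), ([306, 192, 310, 202], 0.49)]
cover [([400, 371, 453, 422], 0.97), ([274, 262, 316, 296], 0.93)]
tube []
tube_stand [([252, 151, 277, 186], 0.93)]
tape [([282, 200, 296, 215], 0.7)]
vial_a []
felt_pen []
driver [([355, 323, 401, 354], 0.76)]
0.9 [0.14555533 0.63350481 0.24128135] [3.53924137e-01 3.12154029e+00 9.79904487e-05] [[-0.97  0.22  0.  ]
 [ 0.22  0.97  0.  ]
 [-0.    0.   -1.  ]]
```

View pics/top0.png

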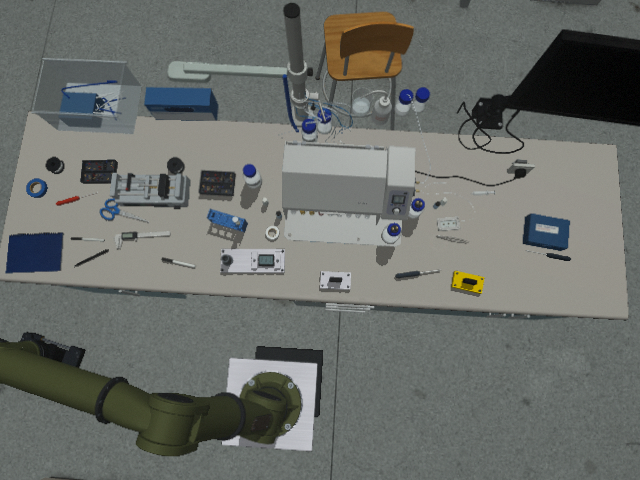

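View pics/scene0.png

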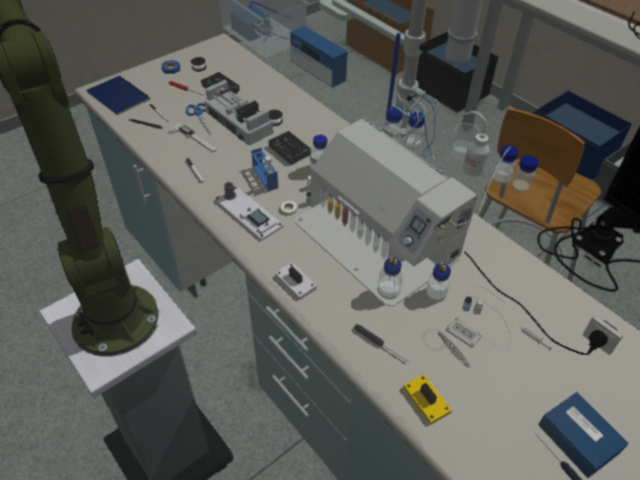

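```bash
python3 - <<'E'
from h import *
im=load("top");sc=load("scene")
cv2.imwrite("pics/topc.png",cv2.resize(im["color"][195:300,200:360],None,fx=5,fy=5,interpolation=cv2.INTER_CUBIC))
for n,u,v,z in[("cupctr",226,259,.06),("fixR",284,262,.012),("fixL",222,262,.012),("chip",266,260,.026),("cover",335,280,.049),("rackcap",237,220,.12),("rack",227,228,.03),("yellow",468,282,.03),("ring",272,233,.01),("edge",320,300,0)]:
    print(n,atz(im,u,v,z).round(3))
wi=vision.get_image("wrist");s=ctrl.get_state()
E=np.linalg.inv(wi["extrinsics"]);T=np.eye(4);T[:3,:3]=R.from_rotvec(s["tool_rot"]).as_matrix();T[:3,3]=s["position"]
print(wi["fx"],wi["k1"],(np.linalg.inv(T)@E).round(3).tolist())
E
```

```text
cupctr [0.499 0.194]
fixR [ 0.508 -0.013]
fixL [0.494 0.218]
chip [0.509 0.053]
cover [ 0.448 -0.206]
rackcap [0.632 0.156]
rack [0.62  0.209]
yellow [ 0.472 -0.694]
ring [0.616 0.041]
edge [ 0.376 -0.156]
404.8404811641207 -0.08446252282944723 [[-0.0, -0.97, -0.244, 0.065], [1.0, -0.0, -0.0, -0.001], [-0.0, -0.244, 0.97, -0.144], [0.0, 0.0, 0.0, 1.0]]
```

View pics/topc.png

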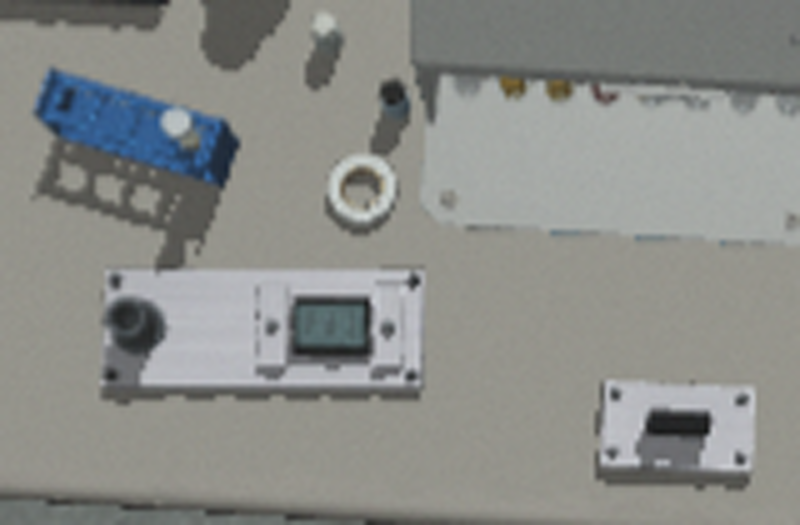

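```bash
cat >> h.py <<'E'
def plan(p,yaw,n,g,p0=None,y0=None):
    """tool-down moves to p (m), tool-x heading yaw (deg), in n calls; prints last row of each call"""
    s=ctrl.get_state();T=R.from_rotvec(s["tool_rot"]).as_matrix()
    p0=np.array(s["position"] if p0 is None else p0)
    y0=np.degrees(np.arctan2(T[1,0],T[0,0])) if y0 is None else y0
    d=(yaw-y0+180)%360-180
    for k in range(n):
        a=np.radians(y0+d*k/n);X=np.array([np.cos(a),np.sin(a),0]);Y=np.array([np.sin(a),-np.cos(a),0])
        v=(np.array(p)-p0)/n*1000
        print("tx %.1f ty %.1f tz %.1f wz %.4f"%(v@X,v@Y,-v[2],-np.radians(d/n)),"g",g)
E
python3 -c "
from h import *
plan([.57,.10,.30],93.5,4,1)"
```

```text
tx -133.3 ty -106.2 tz -14.7 wz 0.3210 g 1
tx -160.0 ty -58.8 tz -14.7 wz 0.3210 g 1
tx -170.4 ty -5.3 tz -14.7 wz 0.3210 g 1
tx -163.3 ty 48.7 tz -14.7 wz 0.3210 g 1
```

Emit:
jog_arm --increments '[{"tx":-27,"ty":-21,"tz":-3,"wz":0.064},{"tx":-53,"ty":-42,"tz":-6,"wz":0.128},{"tx":-80,"ty":-64,"tz":-9,"wz":0.193},{"tx":-107,"ty":-85,"tz":-12,"wz":0.257},{"tx":-133,"ty":-106,"tz":-15,"wz":0.321}]'

```text
validation failed for argument at $.in...
```

Emit:
jog_arm --increments '[{"tx":-32,"ty":-12,"tz":-3,"wz":0.064},{"tx":-64,"ty":-24,"tz":-6,"wz":0.128},{"tx":-96,"ty":-35,"tz":-9,"wz":0.193},{"tx":-128,"ty":-47,"tz":-12,"wz":0.257},{"tx":-160,"ty":-59,"tz":-15,"wz":0.321}]'

```text
validation failed for argument at $.in...
```

Emit:
jog_arm --increments '[{"tx":-34,"ty":-1,"tz":-3,"wz":0.064},{"tx":-68,"ty":-2,"tz":-6,"wz":0.128},{"tx":-102,"ty":-3,"tz":-9,"wz":0.193},{"tx":-136,"ty":-4,"tz":-12,"wz":0.257},{"tx":-170,"ty":-5,"tz":-15,"wz":0.321}]'

```text
validation failed for argument at $.in...
```

Emit:
jog_arm --increments '[{"tx":-33,"ty":10,"tz":-3,"wz":0.064},{"tx":-65,"ty":20,"tz":-6,"wz":0.128},{"tx":-98,"ty":29,"tz":-9,"wz":0.193},{"tx":-163,"ty":49,"tz":-15,"wz":0.321},{"tx":-163,"ty":49,"tz":-15,"wz":0.321}]'

```text
validation failed for argument at $.in...
```

```bash
python3 - <<'E'
from h import *
im=vision.get_image("wrist");np.save("w1.npy",im);cv2.imwrite("pics/w1.png",im["color"])
s=ctrl.get_state();print(s["time"],s["position"],s["tool_rot"],s["joint_positions"],s["ft_force"])
for t in("fixture","cover","grip_bar","tube","tube_stand","cup_floor","chip_pad"):
    print(t,[(np.round(b["bbox"],1).tolist(),round(b["conf"],2)) for b in vision.spot_in("wrist",t)][:3])
E
```

```text
1.0 [0.14553298 0.63351772 0.24129912] [3.53821152e-01 3.12155579e+00 1.30399155e-04] [-1.33092548  0.32099033 -0.07010126  1.45048746  0.02259482  1.37081427
 -0.05688002] [-0.507749   -0.17032466 -0.43859861]
fixture []
cover []
grip_bar []
tube []
tube_stand []
cup_floor []
chip_pad []
```

View pics/w1.png

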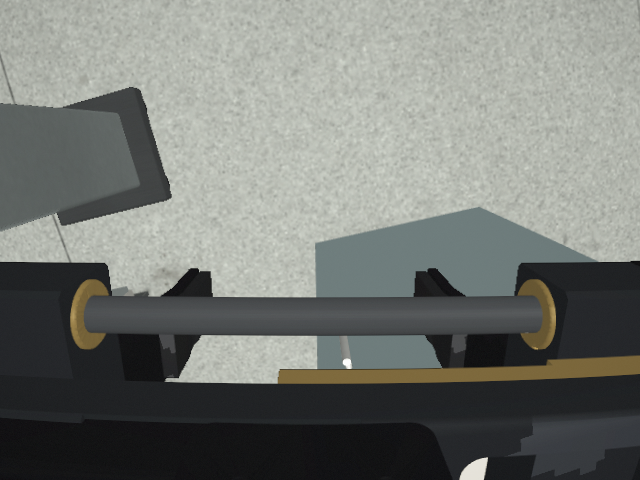

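```bash
python3 -c "
from h import *
plan([.55,.04,.35],93.5,4,1)"
```

```text
tx -131.8 ty -122.0 tz -27.2 wz 0.3210 g 1
tx -163.5 ty -74.2 tz -27.2 wz 0.3210 g 1
tx -178.6 ty -18.8 tz -27.2 wz 0.3210 g 1
tx -175.4 ty 38.5 tz -27.2 wz 0.3210 g 1
```

Emit:
jog_arm --increments '[{"tx":0,"ty":0,"tz":-10,"wx":0,"wy":0,"wz":0,"gripper":1},{"tx":0,"ty":0,"tz":-20,"wx":0,"wy":0,"wz":0,"gripper":1},{"tx":0,"ty":0,"tz":-30,"wx":0,"wy":0,"wz":0,"gripper":1},{"tx":0,"ty":0,"tz":-40,"wx":0,"wy":0,"wz":0,"gripper":1},{"tx":0,"ty":0,"tz":-40,"wx":0,"wy":0,"wz":0,"gripper":1}]'

```text
time: 1.77
position: [0.1458, 0.6349, 0.2851]
tool_rot: [0.354, 3.121, 0.009]
ft_force: [0.7, 0.5, 1.3]
grip_width: 1.0
grip_force: 0.0
```

Emit:
jog_arm --increments '[{"tx":-26,"ty":-24,"tz":-3,"wx":0,"wy":0,"wz":0.064,"gripper":1},{"tx":-53,"ty":-49,"tz":-6,"wx":0,"wy":0,"wz":0.128,"gripper":1},{"tx":-79,"ty":-73,"tz":-10,"wx":0,"wy":0,"wz":0.193,"gripper":1},{"tx":-105,"ty":-98,"tz":-13,"wx":0,"wy":0,"wz":0.257,"gripper":1},{"tx":-132,"ty":-122,"tz":-16,"wx":0,"wy":0,"wz":0.321,"gripper":1}]'

```text
time: 2.18
position: [0.2475, 0.4836, 0.2977]
tool_rot: [-0.852, -3.024, -0.001]
ft_force: [0.2, 0.8, 0.8]
grip_width: 0.999
grip_force: 0.0
```

Emit:
jog_arm --increments '[{"tx":-33,"ty":-15,"tz":-3,"wx":0,"wy":0,"wz":0.064,"gripper":1},{"tx":-65,"ty":-30,"tz":-6,"wx":0,"wy":0,"wz":0.128,"gripper":1},{"tx":-98,"ty":-45,"tz":-10,"wx":0,"wy":0,"wz":0.193,"gripper":1},{"tx":-131,"ty":-59,"tz":-13,"wx":0,"wy":0,"wz":0.257,"gripper":1},{"tx":-163,"ty":-74,"tz":-16,"wx":0,"wy":0,"wz":0.321,"gripper":1}]'

```text
time: 2.6
position: [0.3486, 0.3354, 0.3139]
tool_rot: [1.325, 2.848, 0.002]
ft_force: [0.9, 0.1, 0.0]
grip_width: 1.0
grip_force: 0.0
```

Emit:
jog_arm --increments '[{"tx":-36,"ty":-4,"tz":-3,"wx":0,"wy":0,"wz":0.064,"gripper":1},{"tx":-71,"ty":-8,"tz":-6,"wx":0,"wy":0,"wz":0.128,"gripper":1},{"tx":-107,"ty":-11,"tz":-10,"wx":0,"wy":0,"wz":0.193,"gripper":1},{"tx":-143,"ty":-15,"tz":-13,"wx":0,"wy":0,"wz":0.257,"gripper":1},{"tx":-179,"ty":-19,"tz":-16,"wx":0,"wy":0,"wz":0.321,"gripper":1}]'

```text
time: 3.02
position: [0.4496, 0.1866, 0.33]
tool_rot: [1.763, 2.6, 0.002]
ft_force: [0.0, 0.3, 0.0]
grip_width: 0.997
grip_force: 0.0
```

Emit:
jog_arm --increments '[{"tx":-35,"ty":8,"tz":-3,"wx":0,"wy":0,"wz":0.064,"gripper":1},{"tx":-70,"ty":15,"tz":-6,"wx":0,"wy":0,"wz":0.128,"gripper":1},{"tx":-110,"ty":24,"tz":-10,"wx":0,"wy":0,"wz":0.2,"gripper":1},{"tx":-145,"ty":32,"tz":-14,"wx":0,"wy":0,"wz":0.27,"gripper":1},{"tx":-175,"ty":38,"tz":-16,"wx":0,"wy":0,"wz":0.321,"gripper":1}]'

```text
time: 3.43
position: [0.5506, 0.0372, 0.3463]
tool_rot: [2.158, 2.281, 0.002]
ft_force: [-0.1, 0.4, -1.0]
grip_width: 0.999
grip_force: 0.0
```

```bash
python3 - <<'E'
from h import *
for i in range(4): vision.get_image("wrist")
im=vision.get_image("wrist");np.save("w1.npy",im);cv2.imwrite("pics/w2.png",im["color"])
s=ctrl.get_state();print(s["time"],s["position"],s["tool_rot"],s["joint_positions"],s["ft_force"])
for t in("fixture","cover","grip_bar","tube","tube_stand","cup_floor","chip_pad"):
    print(t,[(np.round(b["bbox"],1).tolist(),round(b["conf"],2)) for b in vision.spot_in("wrist",t)][:3])
E
```

```text
3.6833 [0.54912647 0.04073179 0.34517115] [-2.15116449e+00 -2.28847462e+00 -3.61102259e-04] [-0.66808168  0.07563197  0.58616254  1.5492047  -0.04258829  1.52974155
 -0.01963676] [ 0.3737247   1.10725447 -0.56987411]
fixture [([237.1, 20.5, 321.3, 232.4], 0.97)]
cover [([205.9, 335.0, 254.0, 386.9], 0.63)]
grip_bar [([206.5, 332.2, 256.6, 383.0], 0.9)]
tube [([399.7, 59.3, 432.9, 88.4], 0.67)]
tube_stand [([372.6, 2.0, 455.3, 114.4], 0.7), ([237.6, 18.9, 322.0, 233.4], 0.4)]
cup_floor [([235.3, 21.4, 316.3, 233.3], 0.67)]
chip_pad [([256.9, 153.6, 301.0, 204.2], 0.74), ([209.1, 332.0, 255.3, 381.4], 0.5)]
```

View pics/w2.png

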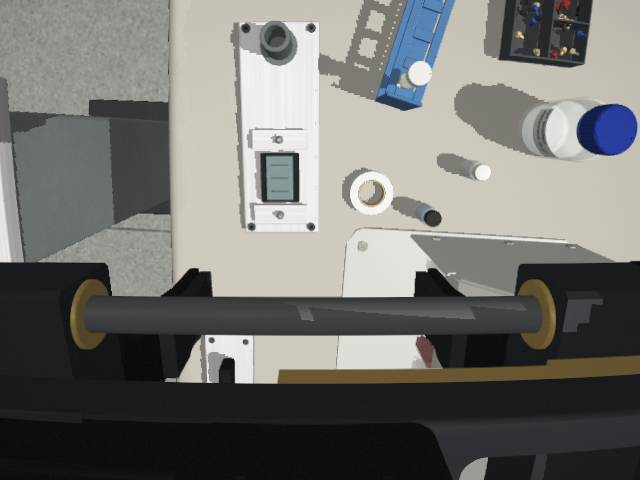

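```bash
python3 - <<'E'
from h import *
im=load("w1");c=im["color"]
cv2.imwrite("pics/w2c.png",cv2.resize(c[10:240,230:440],None,fx=2.6,fy=2.6,interpolation=cv2.INTER_CUBIC))
print(atz(im,276,38,.06),atz(im,419,74,.126),atz(im,279,139,.034),atz(im,279.5,214,.034))
for y in(20,): pass
# project the model for a hypothesised fixture pose fitted to clicks
E
```

```text
[0.50475358 0.19602392] [0.63458917 0.16069381] [0.509997  0.0967085] [0.51398588 0.01270233]
```

View pics/w2c.png

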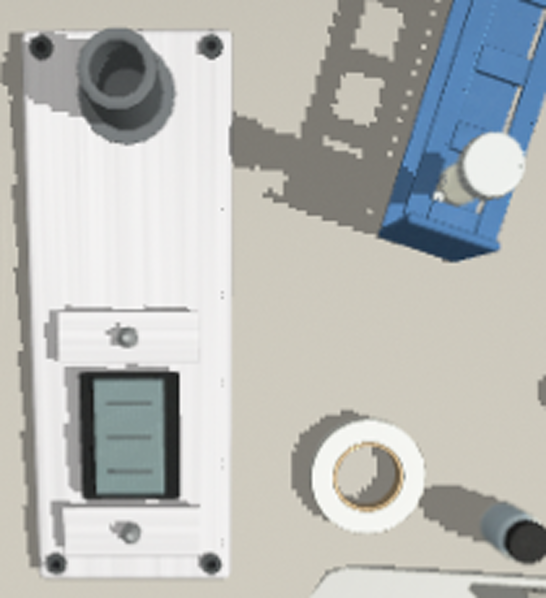

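```bash
python3 - <<'E'
from h import *
from scipy.optimize import least_squares
im=load("w1")
M=[(22,33,-45,122,12),(231,31,45,122,12),(229,576,45,-118,12),(42,576,-45,-118,12),(117,69,0,95,60),(127,337,0,-7,33),(129,531,0,-93,33),
(80,372,-22,-22,25),(179,373,22,-22,25),(179,498,22,-78,25),(82,498,-22,-78,25)]
W=[];
uv=np.array([((m[0]+.5)/2.6-.5+230,(m[1]+.5)/2.6-.5+10) for m in M])
P=np.array([m[2:] for m in M])/1000
# try both handedness signs of x
def world(q):
    r=R.from_euler('z',q[2]).as_matrix();return P@r.T+[q[0],q[1],0]
f=lambda q:(proj(im,world(q))-uv).ravel()
for y0 in(0.05,):
    o=least_squares(f,[.5,.1,y0],loss="soft_l1");print(o.x,np.degrees(o.x[2]));print(f(o.x).reshape(-1,2).round(1).tolist())
q=o.x;r=R.from_euler('z',q[2]).as_matrix()
for n,p in(("cup",[0,.095,0]),("seat",[0,-.05,0])):print(n,(r@p+[q[0],q[1],0]).round(4))
print("cap",atz(im,(494.5)/2.6-.5+230,164.5/2.6-.5+10,.126))
s=ctrl.get_state();print(s["position"],s["ft_force"])
cap=atz(im,(494.5)/2.6-.5+230,164.5/2.6-.5+10,.126)
plan([cap[0],cap[1],.20],93.5,1,1)
E
```

```text
[0.50885465 0.10335726 0.05765932] 3.303635784218119
[[-0.6, -1.8], [0.9, -1.6], [0.7, 1.3], [-1.3, 1.2], [0.0, -0.6], [-0.1, -0.0], [0.4, 1.8], [-0.7, -0.0], [0.1, -0.5], [0.4, 0.4], [-0.1, 0.4]]
cup [0.5034 0.1982 0.    ]
seat [0.5117 0.0534 0.    ]
cap [0.63508183 0.16175103]
[0.54913636 0.04079311 0.34533805] [-0.04246109 -0.78211878  0.57659119]
tx 115.4 ty 93.3 tz 145.3 wz 0.0014 g 1
```

Emit:
jog_arm --increments '[{"tx":25,"ty":20,"tz":20,"wx":0,"wy":0,"wz":0,"gripper":1},{"tx":55,"ty":45,"tz":40,"wx":0,"wy":0,"wz":0,"gripper":1},{"tx":82,"ty":66,"tz":60,"wx":0,"wy":0,"wz":0,"gripper":1},{"tx":104,"ty":84,"tz":80,"wx":0,"wy":0,"wz":0,"gripper":1},{"tx":115,"ty":93,"tz":90,"wx":0,"wy":0,"wz":0,"gripper":0.6}]'

```text
time: 4.45
position: [0.6348, 0.1657, 0.2513]
tool_rot: [-2.144, -2.292, 0.004]
ft_force: [-0.9, 0.6, -0.6]
grip_width: 0.975
grip_force: 0.0
```

```bash
python3 - <<'E'
from h import *
for i in range(5): vision.get_image("wrist")
im=vision.get_image("wrist");np.save("w3.npy",im)
b=vision.spot_in("wrist","tube")[:2];print(b)
c=im["color"].astype(int);m=((c.min(2)>200)&(c.max(2)-c.min(2)<25)).astype(np.uint8)
n,l,st,ce=cv2.connectedComponentsWithStats(m)
for i in range(1,n):
    if st[i,4]>150: print(st[i].tolist(),ce[i].round(1),atz(im,*ce[i],.126).round(4))
s=ctrl.get_state();print(s["time"],s["position"],s["ft_force"])
cv2.imwrite("pics/w3.png",im["color"])
E
```

```text
[{'bbox': [298.2, 193.9, 327.4, 242.2], 'conf': 0.59}]
[142, 0, 13, 21, 203] [147.6   9.3] [0.5229 0.2972]
[67, 0, 573, 296, 69794] [369.1 143.2] [0.6704 0.2205]
[288, 78, 23, 26, 359] [298.8  90.9] [0.622 0.251]
[98, 108, 24, 35, 616] [109.3 123.9] [0.4958 0.2242]
[278, 110, 23, 26, 368] [289.5 122.2] [0.617  0.2308]
[133, 126, 96, 170, 9499] [184.9 211.9] [0.5471 0.1667]
[270, 141, 23, 23, 352] [281.2 151.9] [0.6123 0.2112]
[68, 164, 72, 99, 6143] [102.  213.8] [0.4872 0.162 ]
[484, 222, 60, 41, 1724] [511.7 242.9] [0.7797 0.158 ]
[195, 335, 154, 48, 3836] [274.7 353.6] [0.6134 0.0608]
[361, 336, 48, 17, 629] [384.9 343.7] [0.6963 0.074 ]
4.8 [0.63553916 0.15874864 0.25712364] [0.57147247 0.36281484 1.36756274]
```

View pics/w3.png

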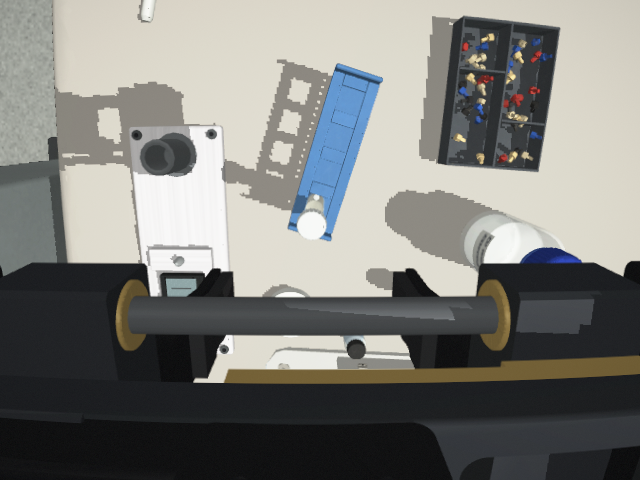

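```bash
python3 - <<'E'
from h import *
im=load("w3");cap=atz(im,312,224,.126);print(cap,"cup",atz(im,158,157,.06))
vision.get_image("wrist")
s=ctrl.get_state();print(s["time"],s["position"],s["tool_rot"],R.from_rotvec(s["tool_rot"]).as_matrix()[:,2])
plan([cap[0],cap[1],.119],93.5,1,1)
E
```

```text
[0.63574519 0.16326849] cup [0.50417837 0.19847716]
4.85 [0.63550182 0.15891946 0.25708458] [2.15429686 2.28515506 0.00359918] [ 2.34401913e-03  9.40260264e-04 -9.99996811e-01]
tx 4.3 ty 0.5 tz 138.1 wz -0.0022 g 1
```

Emit:
jog_arm --increments '[{"tx":4,"ty":0.5,"tz":25,"wx":0,"wy":0,"wz":0,"gripper":0.6},{"tx":4,"ty":0.5,"tz":55,"wx":0,"wy":0,"wz":0,"gripper":0.6},{"tx":4,"ty":0.5,"tz":85,"wx":0,"wy":0,"wz":0,"gripper":0.6},{"tx":4,"ty":0.5,"tz":110,"wx":0,"wy":0,"wz":0,"gripper":0.6},{"tx":4,"ty":0.5,"tz":125,"wx":0,"wy":0,"wz":0,"gripper":0.6}]'

```text
time: 5.27
position: [0.634, 0.1635, 0.1283]
tool_rot: [-2.153, -2.286, 0.003]
ft_force: [-1.0, 1.3, -1.1]
grip_width: 0.602
grip_force: 0.0
```

Emit:
jog_arm --increments '[{"tx":0,"ty":0,"tz":8,"wx":0,"wy":0,"wz":0,"gripper":0.6},{"tx":0,"ty":0,"tz":13,"wx":0,"wy":0,"wz":0,"gripper":0.6},{"tx":0,"ty":0,"tz":13,"wx":0,"wy":0,"wz":0,"gripper":0.6},{"tx":0,"ty":0,"tz":13,"wx":0,"wy":0,"wz":0,"gripper":0.6},{"tx":0,"ty":0,"tz":13,"wx":0,"wy":0,"wz":0,"gripper":0.6}]'

```text
time: 5.68
position: [0.6365, 0.1646, 0.1191]
tool_rot: [2.152, 2.287, 0.004]
ft_force: [0.4, 0.1, 0.5]
grip_width: 0.599
grip_force: 0.0
```

Emit:
jog_arm --increments '[{"tx":0,"ty":0,"tz":0,"wx":0,"wy":0,"wz":0,"gripper":0.2},{"tx":0,"ty":0,"tz":0,"wx":0,"wy":0,"wz":0,"gripper":0.1},{"tx":0,"ty":0,"tz":0,"wx":0,"wy":0,"wz":0,"gripper":0.1},{"tx":0,"ty":0,"tz":0,"wx":0,"wy":0,"wz":0,"gripper":0.1},{"tx":0,"ty":0,"tz":0,"wx":0,"wy":0,"wz":0,"gripper":0.1}]' --grip_force 12

```text
time: 6.1
position: [0.6355, 0.1645, 0.1174]
tool_rot: [2.153, 2.288, 0.0]
ft_force: [0.5, -0.0, 0.1]
grip_width: 0.304
grip_force: 0.0
```

Emit:
jog_arm --increments '[{"tx":0,"ty":0,"tz":0,"wx":0,"wy":0,"wz":0,"gripper":0.1},{"tx":0,"ty":0,"tz":-15,"wx":0,"wy":0,"wz":0,"gripper":0.1},{"tx":0,"ty":0,"tz":-40,"wx":0,"wy":0,"wz":0,"gripper":0.1},{"tx":0,"ty":0,"tz":-70,"wx":0,"wy":0,"wz":0,"gripper":0.1},{"tx":0,"ty":0,"tz":-90,"wx":0,"wy":0,"wz":0,"gripper":0.1}]'

```text
time: 6.52
position: [0.6361, 0.1645, 0.2097]
tool_rot: [2.152, 2.287, 0.003]
ft_force: [0.8, 0.2, 0.6]
grip_width: 0.238
grip_force: 12.0
```

```bash
python3 - <<'E'
from h import *
for i in range(3): vision.get_image("wrist")
s=ctrl.get_state();print(s["time"],s["position"],s["grip_width"],s["grip_force"])
plan([.504,.1975,.215],93.5,1,1)
E
```

```text
6.6667 [0.63661747 0.16464565 0.20938932] 0.23870457977297713 11.992692472413182
tx 40.9 ty -130.4 tz -5.6 wz -0.0001 g 1
```

Emit:
jog_arm --increments '[{"tx":7,"ty":-22,"tz":0,"wx":0,"wy":0,"wz":0,"gripper":0.1},{"tx":18,"ty":-56,"tz":-5,"wx":0,"wy":0,"wz":0,"gripper":0.1},{"tx":29,"ty":-90,"tz":-5,"wx":0,"wy":0,"wz":0,"gripper":0.1},{"tx":38,"ty":-118,"tz":-5,"wx":0,"wy":0,"wz":0,"gripper":0.1},{"tx":41,"ty":-130,"tz":-5,"wx":0,"wy":0,"wz":0,"gripper":0.1}]'

```text
time: 7.08
position: [0.4984, 0.1992, 0.2104]
tool_rot: [-2.146, -2.29, 0.005]
ft_force: [-0.3, 0.6, 0.2]
grip_width: 0.236
grip_force: 12.0
```

```bash
python3 - <<'E'
from h import *
for i in range(8): vision.get_image("wrist")
im=vision.get_image("wrist");np.save("w4.npy",im)
s=ctrl.get_state();print(s["time"],s["position"],s["tool_rot"],s["grip_force"],s["grip_width"])
p=np.array(s["position"])
print(proj(im,[p,p-[0,0,.111],[.504,.1975,.06],[.504,.1975,.015]]).round(1))
cv2.imwrite("pics/w4.png",cv2.resize(im["color"][120:400,180:460],None,fx=2,fy=2))
E
```

```text
7.5333 [0.50396066 0.19681428 0.21188015] [ 2.15393465e+00  2.28613800e+00 -1.11570046e-03] 11.989143015816808 0.23553672108325757
[[309.8 308.3]
 [311.  236.5]
 [311.3 222. ]
 [311.5 210.7]]
```

View pics/w4.png

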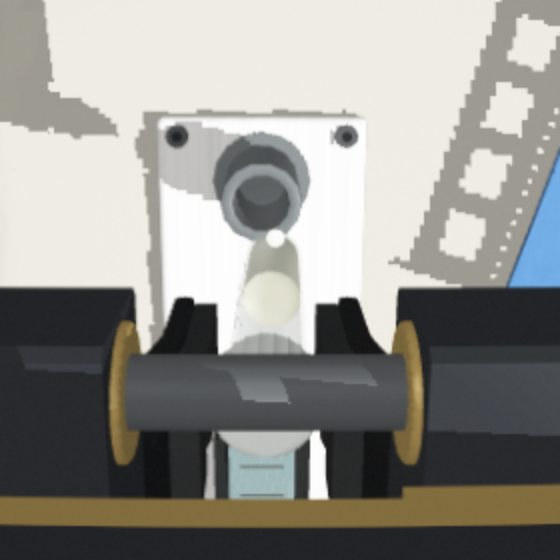

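```bash
python3 - <<'E'
from h import *
im=load("w4");print(im["cx"],im["cy"])
f=atz(im,317.5,238.5,.103);c=atz(im,311,221,.06);print(f,c,f-c)
b=atz(im,180+268/2,120+298/2,.12);print(b)
E
```

```text
312.678102704821 234.8729483230528
[0.50822104 0.19628153] [0.50373024 0.19824737] [ 0.0044908  -0.00196585]
[0.50680412 0.1812671 ]
```

Emit:
jog_arm --increments '[{"tx":1,"ty":-1,"tz":5,"wx":0.012,"wy":0,"wz":0,"gripper":0.1},{"tx":2,"ty":-1.7,"tz":15,"wx":0.025,"wy":0,"wz":0,"gripper":0.1},{"tx":2,"ty":-1.7,"tz":25,"wx":0.025,"wy":0,"wz":0,"gripper":0.1},{"tx":2,"ty":-1.7,"tz":34,"wx":0.025,"wy":0,"wz":0,"gripper":0.1},{"tx":2,"ty":-1.7,"tz":34,"wx":0.025,"wy":0,"wz":0,"gripper":0.1}]'

```text
time: 7.95
position: [0.4998, 0.1987, 0.1752]
tool_rot: [-2.14, -2.275, 0.036]
ft_force: [-0.8, -0.4, -0.5]
grip_width: 0.235
grip_force: 12.0
```

```bash
python3 - <<'E'
from h import *
for i in range(6): vision.get_image("wrist")
im=vision.get_image("wrist");np.save("w5.npy",im)
s=ctrl.get_state();print(s["time"],s["position"],s["tool_rot"],s["grip_force"],s["grip_width"])
cv2.imwrite("pics/w5.png",cv2.resize(im["color"][120:320,210:410],None,fx=3,fy=3,interpolation=cv2.INTER_CUBIC))
E
```

```text
8.3 [0.50168365 0.1995715  0.17886778] [-2.14091036 -2.27582863  0.02654996] 11.990798092447221 0.24043097234480984
```

View pics/w5.png

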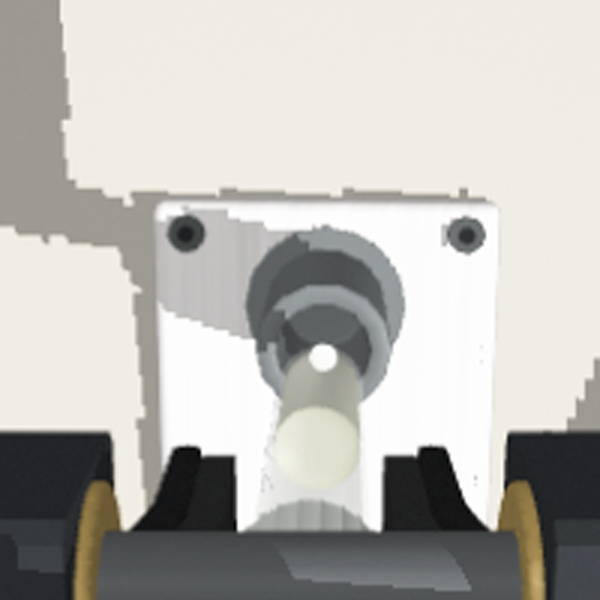

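Emit:
jog_arm --increments '[{"tx":0,"ty":0.2,"tz":9,"wx":0,"wy":0,"wz":0,"gripper":0.1},{"tx":0,"ty":0.4,"tz":18,"wx":0,"wy":0,"wz":0,"gripper":0.1},{"tx":0,"ty":0.7,"tz":27,"wx":0,"wy":0,"wz":0,"gripper":0.1},{"tx":0,"ty":1,"tz":36,"wx":0,"wy":0,"wz":0,"gripper":0.1},{"tx":0,"ty":1,"tz":44,"wx":0,"wy":0,"wz":0,"gripper":0.1}]'

```text
time: 8.72
position: [0.5008, 0.1991, 0.1327]
tool_rot: [-2.141, -2.275, 0.03]
ft_force: [0.9, -0.0, -0.9]
grip_width: 0.237
grip_force: 12.0
```

Emit:
jog_arm --increments '[{"tx":0,"ty":0,"tz":2,"wx":0,"wy":0,"wz":0,"gripper":0.1},{"tx":0,"ty":0,"tz":4,"wx":0,"wy":0,"wz":0,"gripper":0.1},{"tx":0,"ty":0,"tz":6,"wx":0,"wy":0,"wz":0,"gripper":0.1},{"tx":0,"ty":0,"tz":7,"wx":0,"wy":0,"wz":0,"gripper":0.1},{"tx":0,"ty":0,"tz":7,"wx":0,"wy":0,"wz":0,"gripper":0.1}]'

```text
time: 9.13
position: [0.5012, 0.1994, 0.1274]
tool_rot: [-2.141, -2.276, 0.028]
ft_force: [-0.3, 0.5, -0.3]
grip_width: 0.238
grip_force: 12.0
```

Emit:
jog_arm --increments '[{"tx":0,"ty":0,"tz":1,"wx":0,"wy":0,"wz":0,"gripper":0.1},{"tx":0,"ty":0,"tz":2,"wx":0,"wy":0,"wz":0,"gripper":0.1},{"tx":0,"ty":0,"tz":3,"wx":0,"wy":0,"wz":0,"gripper":0.1},{"tx":0,"ty":0,"tz":3,"wx":0,"wy":0,"wz":0,"gripper":0.1},{"tx":0,"ty":0,"tz":3,"wx":0,"wy":0,"wz":0,"gripper":0.1}]'

```text
time: 9.55
position: [0.5013, 0.1995, 0.1246]
tool_rot: [-2.141, -2.276, 0.027]
ft_force: [0.2, -0.0, 1.3]
grip_width: 0.238
grip_force: 12.0
```

Emit:
jog_arm --increments '[{"tx":0,"ty":0,"tz":0,"wx":0,"wy":0,"wz":0,"gripper":0.4},{"tx":0,"ty":0,"tz":0,"wx":0,"wy":0,"wz":0,"gripper":0.6},{"tx":0,"ty":0,"tz":0,"wx":0,"wy":0,"wz":0,"gripper":0.6},{"tx":0,"ty":0,"tz":0,"wx":0,"wy":0,"wz":0,"gripper":0.6},{"tx":0,"ty":0,"tz":0,"wx":0,"wy":0,"wz":0,"gripper":0.6}]'

```text
time: 9.97
position: [0.5009, 0.1994, 0.1242]
tool_rot: [-2.141, -2.275, 0.029]
ft_force: [0.7, -0.2, -1.1]
grip_width: 0.527
grip_force: 0.0
```

Emit:
jog_arm --increments '[{"tx":0,"ty":0,"tz":-15,"wx":0,"wy":0,"wz":0,"gripper":0.6},{"tx":0,"ty":0,"tz":-40,"wx":0,"wy":0,"wz":0,"gripper":0.6},{"tx":0,"ty":0,"tz":-70,"wx":-0.01,"wy":0,"wz":0,"gripper":0.6},{"tx":0,"ty":0,"tz":-100,"wx":-0.025,"wy":0,"wz":0,"gripper":0.6},{"tx":0,"ty":0,"tz":-125,"wx":-0.025,"wy":0,"wz":0,"gripper":0.6}]'

```text
time: 10.38
position: [0.5042, 0.1996, 0.2513]
tool_rot: [2.152, 2.288, 0.003]
ft_force: [0.2, 0.2, -0.2]
grip_width: 0.597
grip_force: 0.0
```

```bash
python3 - <<'E'
from h import *
for i in range(6): vision.get_image("wrist")
im=vision.get_image("wrist");np.save("w6.npy",im)
s=ctrl.get_state();print(s["time"],s["position"],s["tool_rot"])
print(proj(im,[[.5035,.198,.015+z] for z in(0,.118)]).round(1))
cv2.imwrite("pics/w6.png",im["color"][60:270,180:500])
# rough cover pose: target for look; camera 65 mm toward +y, so stand off
plan([.45,-.26,.30],93.5,3,1)
E
```

```text
10.7333 [0.50331247 0.19926816 0.24762451] [-2.15208797 -2.28765493  0.00417878]
[[312.2 205.7]
 [311.6 237.1]]
tx -151.7 ty -27.1 tz -17.5 wz -0.0000 g 1
tx -151.7 ty -27.1 tz -17.5 wz -0.0000 g 1
tx -151.7 ty -27.1 tz -17.5 wz -0.0000 g 1
```

View pics/w6.png

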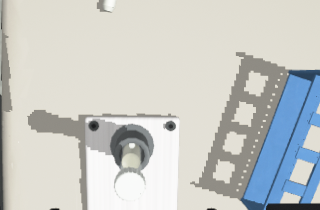

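Emit:
jog_arm --increments '[{"tx":-20,"ty":-4,"tz":-5,"wx":0,"wy":0,"wz":0,"gripper":0.6},{"tx":-50,"ty":-9,"tz":-10,"wx":0,"wy":0,"wz":0,"gripper":0.6},{"tx":-85,"ty":-15,"tz":-15,"wx":0,"wy":0,"wz":0,"gripper":0.6},{"tx":-120,"ty":-21,"tz":-18,"wx":0,"wy":0,"wz":0,"gripper":0.6},{"tx":-155,"ty":-27,"tz":-18,"wx":0,"wy":0,"wz":0,"gripper":0.6}]'

```text
time: 11.15
position: [0.486, 0.0417, 0.2666]
tool_rot: [-2.152, -2.289, 0.002]
ft_force: [0.2, -0.9, 0.5]
grip_width: 0.597
grip_force: 0.0
```

Emit:
jog_arm --increments '[{"tx":-35,"ty":-6,"tz":-5,"wx":0,"wy":0,"wz":0,"gripper":0.6},{"tx":-70,"ty":-12,"tz":-10,"wx":0,"wy":0,"wz":0,"gripper":0.6},{"tx":-105,"ty":-18,"tz":-15,"wx":0,"wy":0,"wz":0,"gripper":0.6},{"tx":-140,"ty":-24,"tz":-18,"wx":0,"wy":0,"wz":0,"gripper":0.6},{"tx":-175,"ty":-30,"tz":-18,"wx":0,"wy":0,"wz":0,"gripper":0.6}]'

```text
time: 11.57
position: [0.4666, -0.1349, 0.2848]
tool_rot: [-2.152, -2.288, 0.0]
ft_force: [0.4, 0.2, -0.3]
grip_width: 0.6
grip_force: 0.0
```

Emit:
jog_arm --increments '[{"tx":-35,"ty":-6,"tz":-5,"wx":0,"wy":0,"wz":0,"gripper":0.6},{"tx":-70,"ty":-12,"tz":-10,"wx":0,"wy":0,"wz":0,"gripper":0.6},{"tx":-95,"ty":-18,"tz":-15,"wx":0,"wy":0,"wz":0,"gripper":0.6},{"tx":-110,"ty":-22,"tz":-16,"wx":0,"wy":0,"wz":0,"gripper":0.6},{"tx":-115,"ty":-24,"tz":-16,"wx":0,"wy":0,"wz":0,"gripper":0.6}]'

```text
time: 11.98
position: [0.4489, -0.2528, 0.3007]
tool_rot: [-2.159, -2.282, 0.003]
ft_force: [-0.2, 0.2, 0.2]
grip_width: 0.601
grip_force: 0.0
```

```bash
python3 - <<'E'
from h import *
for i in range(6): vision.get_image("wrist")
im=vision.get_image("wrist");np.save("w7.npy",im)
s=ctrl.get_state();print(s["time"],s["position"],s["tool_rot"])
for t in("cover","grip_bar"): print(t,[(np.round(b["bbox"],1).tolist(),round(b["conf"],2)) for b in vision.spot_in("wrist",t)][:3])
tp=vision.get_image("top");np.save("top2.npy",tp)
print("tube top cam",[(np.round(b["bbox"],1).tolist(),round(b["conf"],2)) for b in vision.spot_in("top","tube")][:2],proj(tp,[[.5035,.198,.015],[.5035,.198,.133]]).round(1))
a=cv2.resize(im["color"][0:270,120:480],None,fx=2,fy=2,interpolation=cv2.INTER_CUBIC)
b=cv2.resize(tp["color"][225:285,205:265],(180,180),interpolation=cv2.INTER_CUBIC);a[:180,540:]=b
cv2.imwrite("pics/w7.png",a)
E
```

```text
12.3333 [ 0.45090382 -0.24784799  0.30079764] [-2.14881793e+00 -2.29062456e+00 -8.37484054e-05]
cover [([287.1, 104.3, 350.9, 212.8], 0.75)]
grip_bar [([287.0, 103.4, 352.8, 211.5], 0.61)]
tube top cam [] [[227.4 259.6]
 [220.6 254.2]]
```

View pics/w7.png

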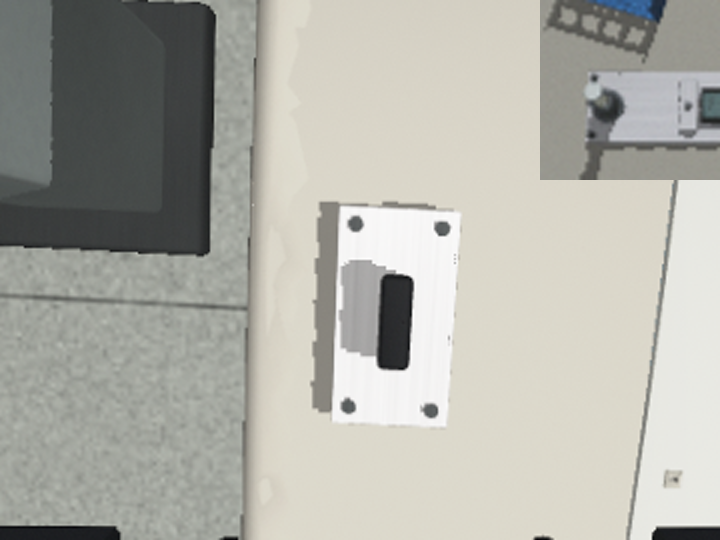

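```bash
python3 - <<'E'
from h import *
im=load("w7")
A=lambda x,y,z:atz(im,(x+.5)/2-.5+120,(y+.5)/2-.5,z)
s=np.array([A(x,y,.018) for x,y in[(356,223),(443,228),(431,410),(348,406)]])
b=np.array([A(x,y,.049) for x,y in[(382,274),(413,275),(408,370),(378,369)]])
for q in(s,b):
    c=q.mean(0);d=(q[0]+q[1]-q[2]-q[3])/2;e=(q[1]+q[2]-q[0]-q[3])/2
    print(c.round(4),np.degrees(np.arctan2(d[1],d[0])),np.linalg.norm(d),np.linalg.norm(e))
E=np.array([A(x,y,.018) for x,y in[(338,206),(461,211),(446,428),(332,421)]]);c=E.mean(0);print("corners",c)
yaw=None
d=(s[0]+s[1]-s[2]-s[3]);yaw=np.degrees(np.arctan2(d[1],d[0]));c=(s.mean(0)+b.mean(0))/2
print(c,yaw);plan([c[0],c[1],.13],yaw,1,1)
E
```

```text
[ 0.4537 -0.2078] 90.60931967119885 0.09430144079831529 0.044336855608848806
[ 0.4537 -0.2077] 91.05448633248328 0.04555594147810256 0.014745340560034821
corners [ 0.45354115 -0.20806679]
[ 0.45369784 -0.20777248] 90.60931967119885
tx 40.9 ty 5.6 tz 171.2 wz 0.0515 g 1
```

Emit:
jog_arm --increments '[{"tx":10,"ty":1.5,"tz":35,"wx":0,"wy":0,"wz":0.012,"gripper":0.6},{"tx":20,"ty":3,"tz":70,"wx":0,"wy":0,"wz":0.025,"gripper":0.6},{"tx":31,"ty":4.5,"tz":105,"wx":0,"wy":0,"wz":0.04,"gripper":0.6},{"tx":41,"ty":5.6,"tz":140,"wx":0,"wy":0,"wz":0.048,"gripper":0.6},{"tx":41,"ty":5.6,"tz":170,"wx":0,"wy":0,"wz":0.048,"gripper":0.6}]'

```text
time: 12.95
position: [0.4533, -0.2053, 0.1291]
tool_rot: [-2.202, -2.237, -0.002]
ft_force: [0.9, 0.3, -0.6]
grip_width: 0.6
grip_force: 0.0
```

Emit:
jog_arm --increments '[{"tx":0,"ty":0,"tz":15,"wx":0,"wy":0,"wz":0,"gripper":0.6},{"tx":0,"ty":0,"tz":30,"wx":0,"wy":0,"wz":0,"gripper":0.6},{"tx":0,"ty":0,"tz":50,"wx":0,"wy":0,"wz":0,"gripper":0.6},{"tx":0,"ty":0,"tz":60,"wx":0,"wy":0,"wz":0,"gripper":0.6},{"tx":0,"ty":0,"tz":60,"wx":0,"wy":0,"wz":0,"gripper":0.6}]'

```text
time: 13.37
position: [0.452, -0.2075, 0.0693]
tool_rot: [-2.204, -2.234, 0.004]
ft_force: [-0.2, 0.8, 0.2]
grip_width: 0.604
grip_force: 0.0
```

```bash
python3 - <<'E'
from h import *
for i in range(3): vision.get_image("wrist")
s=ctrl.get_state();print(s["time"],s["position"],s["tool_rot"],s["ft_force"])
plan([.4537,-.2078,.041],90.8,1,1)
E
```

```text
13.5167 [ 0.45416882 -0.20857378  0.07205235] [2.20620112e+00 2.23503645e+00 9.59333993e-04] [-0.71620816  0.5965889  -0.1402225 ]
tx 0.8 ty -0.5 tz 31.1 wz -0.0010 g 1
```

Emit:
jog_arm --increments '[{"tx":0.8,"ty":0,"tz":8,"wx":0,"wy":0,"wz":0,"gripper":0.6},{"tx":0.8,"ty":0,"tz":16,"wx":0,"wy":0,"wz":0,"gripper":0.6},{"tx":0.8,"ty":0,"tz":24,"wx":0,"wy":0,"wz":0,"gripper":0.6},{"tx":0.8,"ty":0,"tz":29,"wx":0,"wy":0,"wz":0,"gripper":0.6},{"tx":0.8,"ty":0,"tz":29,"wx":0,"wy":0,"wz":0,"gripper":0.6}]'

```text
time: 13.93
position: [0.4525, -0.2071, 0.0408]
tool_rot: [-2.206, -2.234, 0.002]
ft_force: [-0.2, -0.4, -0.6]
grip_width: 0.596
grip_force: 0.0
```

Emit:
jog_arm --increments '[{"tx":0,"ty":0,"tz":0,"wx":0,"wy":0,"wz":0,"gripper":0.05},{"tx":0,"ty":0,"tz":0,"wx":0,"wy":0,"wz":0,"gripper":0.05},{"tx":0,"ty":0,"tz":0,"wx":0,"wy":0,"wz":0,"gripper":0.05},{"tx":0,"ty":0,"tz":0,"wx":0,"wy":0,"wz":0,"gripper":0.05},{"tx":0,"ty":0,"tz":0,"wx":0,"wy":0,"wz":0,"gripper":0.05}]' --grip_force 40

```text
time: 14.35
position: [0.4537, -0.2075, 0.0425]
tool_rot: [2.207, 2.236, 0.001]
ft_force: [0.2, -0.4, 0.3]
grip_width: 0.309
grip_force: 0.0
```

Emit:
jog_arm --increments '[{"tx":0,"ty":0,"tz":0,"wx":0,"wy":0,"wz":0,"gripper":0.05},{"tx":0,"ty":0,"tz":0,"wx":0,"wy":0,"wz":0,"gripper":0.05},{"tx":0,"ty":0,"tz":0,"wx":0,"wy":0,"wz":0,"gripper":0.05},{"tx":0,"ty":0,"tz":0,"wx":0,"wy":0,"wz":0,"gripper":0.05},{"tx":0,"ty":0,"tz":0,"wx":0,"wy":0,"wz":0,"gripper":0.05}]'

```text
time: 14.77
position: [0.4534, -0.2074, 0.0423]
tool_rot: [-2.207, -2.236, -0.0]
ft_force: [-1.0, -0.1, 2.9]
grip_width: 0.185
grip_force: 40.0
```

```bash
python3 - <<'E'
from h import *
s=ctrl.get_state();print(s["time"],s["position"],s["tool_rot"],s["ft_force"],s["grip_width"],s["grip_force"])
plan([s["position"][0],s["position"][1],s["position"][2]+.10],90.8,1,1)
E
```

```text
14.7667 [ 0.45344846 -0.20742941  0.04232045] [-2.20666971e+00 -2.23569510e+00 -1.91248693e-04] [-1.03595458 -0.09137549  2.93680321] 0.18461685882491782 39.999637166038156
tx 0.0 ty 0.0 tz -100.0 wz -0.0009 g 1
```

Emit:
jog_arm --increments '[{"tx":0,"ty":0,"tz":-10,"wx":0,"wy":0,"wz":0,"gripper":0.05},{"tx":0,"ty":0,"tz":-30,"wx":0,"wy":0,"wz":0,"gripper":0.05},{"tx":0,"ty":0,"tz":-60,"wx":0,"wy":0,"wz":0,"gripper":0.05},{"tx":0,"ty":0,"tz":-80,"wx":0,"wy":0,"wz":0,"gripper":0.05},{"tx":0,"ty":0,"tz":-100,"wx":0,"wy":0,"wz":0,"gripper":0.05}]'

```text
time: 15.18
position: [0.4535, -0.2078, 0.1437]
tool_rot: [2.207, 2.235, 0.001]
ft_force: [1.2, 0.5, -1.6]
grip_width: 0.179
grip_force: 40.0
```

```bash
python3 - <<'E'
from h import *
for i in range(2): vision.get_image("wrist")
s=ctrl.get_state();print(s["time"],s["position"],s["tool_rot"],s["ft_force"],s["grip_width"],s["grip_force"])
plan([.512,-.045,.25],93.3,1,1)
E
```

```text
15.2833 [ 0.45567898 -0.2083666   0.14545688] [2.20367279 2.23222135 0.00720585] [ 0.85472669 -0.86132087 -2.2154237 ] 0.18485333020228592 39.999880297109485
tx 162.6 ty 58.4 tz -104.5 wz -0.0447 g 1
```

Emit:
jog_arm --increments '[{"tx":20,"ty":7,"tz":-15,"wx":0,"wy":0,"wz":-0.009,"gripper":0.05},{"tx":48,"ty":17,"tz":-31,"wx":0,"wy":0,"wz":-0.018,"gripper":0.05},{"tx":76,"ty":27,"tz":-50,"wx":0,"wy":0,"wz":-0.027,"gripper":0.05},{"tx":104,"ty":37,"tz":-68,"wx":0,"wy":0,"wz":-0.036,"gripper":0.05},{"tx":130,"ty":47,"tz":-86,"wx":0,"wy":0,"wz":-0.045,"gripper":0.05}]'

```text
time: 15.7
position: [0.4984, -0.0751, 0.2282]
tool_rot: [-2.154, -2.285, 0.0]
ft_force: [1.8, -0.2, -2.4]
grip_width: 0.184
grip_force: 40.0
```

Emit:
jog_arm --increments '[{"tx":15,"ty":5,"tz":-9,"wx":0,"wy":0,"wz":0,"gripper":0.05},{"tx":25,"ty":8,"tz":-15,"wx":0,"wy":0,"wz":0,"gripper":0.05},{"tx":32,"ty":10,"tz":-18,"wx":0,"wy":0,"wz":0,"gripper":0.05},{"tx":32,"ty":10,"tz":-18,"wx":0,"wy":0,"wz":0,"gripper":0.05},{"tx":32,"ty":10,"tz":-18,"wx":0,"wy":0,"wz":0,"gripper":0.05}]'

```text
time: 16.12
position: [0.5062, -0.0454, 0.2452]
tool_rot: [-2.157, -2.283, 0.003]
ft_force: [0.6, -1.2, -2.7]
grip_width: 0.178
grip_force: 40.0
```

```bash
python3 - <<'E'
from h import *
for i in range(7): vision.get_image("wrist")
im=vision.get_image("wrist");np.save("w8.npy",im)
s=ctrl.get_state();print(s["time"],s["position"],s["tool_rot"],s["ft_force"],s["grip_width"],s["grip_force"])
for t in("chip_pad","fixture","cover","tube"): print(t,[(np.round(b["bbox"],1).tolist(),round(b["conf"],2)) for b in vision.spot_in("wrist",t)][:3])
print("pred pins,pad",proj(im,[[.5096,.0963,.034],[.5145,.0105,.034],[.512,.0534,.025],[.512,.0534,.026]]).round(1))
g=im["color"].max(2)
m=(g<60).astype(np.uint8);n,l,st,ce=cv2.connectedComponentsWithStats(m)
for i in range(1,n):
    if st[i,4]>60: print(st[i].tolist(),ce[i].round(1))
E
```

```text
16.5167 [ 0.50676993 -0.04480481  0.24604889] [-2.15687303e+00 -2.28396535e+00  1.07744227e-04] [ 0.55422691  0.09117179 -2.26026429] 0.17801674793825628 39.99970522709191
chip_pad [([293.6, 61.9, 351.3, 132.3], 0.7), ([451.0, 0.7, 500.1, 14.4], 0.38), ([411.3, 91.5, 470.9, 149.5], 0.27)]
fixture [([547.4, 77.8, 602.6, 103.4], 0.72), ([271.1, 0.0, 376.8, 155.2], 0.71)]
cover [([240.9, 159.4, 388.3, 373.1], 0.67), ([412.8, 94.2, 470.2, 149.2], 0.19)]
tube []
pred pins,pad [[324.7  40.6]
 [324.3 145.9]
 [324.2  95.2]
 [324.2  95.1]]
[299, 63, 50, 66, 1024] [323.2  95.9]
[513, 139, 18, 20, 125] [518.2 147.7]
[124, 190, 53, 5, 107] [148.5 192.2]
[260, 240, 105, 59, 3686] [312.7 275.2]
[562, 261, 78, 36, 636] [626.  281.3]
[0, 263, 640, 217, 89579] [300.1 392. ]
```

```bash
python3 - <<'E'
from h import *
im=load("w8");g=im["color"]
m=(g.max(2)<60).astype(np.uint8);n,l=cv2.connectedComponents(m)
pts=np.argwhere(l==l[m.nonzero()] [0]) if 0 else np.argwhere((l==l[65,305]) ) 
lab=[l[y,x] for y in range(63,129) for x in range(299,349) if l[y,x]];lab=np.bincount(lab).argmax()
q=np.argwhere(l==lab)[:,::-1].astype(np.float32);bx=cv2.boxPoints(cv2.minAreaRect(q))
w=np.array([atz(im,*p,.025) for p in bx]);print(bx.round(1).tolist(),w.round(4).tolist(),w.mean(0))
for i in range(2): d=w[i+1]-w[i];print(np.linalg.norm(d),np.degrees(np.arctan2(d[1],d[0])))
s=ctrl.get_state();p=np.array(s["position"]);T=R.from_rotvec(s["tool_rot"]).as_matrix()
# held cover, TCP about 41.5 mm above its origin; its y along tool x
for off in(0,.004):
  C=[p+T@np.array([sx*.056,sy*.031,.0415-.018]) for sx,sy in((1,-1),(1,1))];print("pred cover far corners",proj(im,C).round(1))
gray=g.mean(2)
for r in(170,185,200,215): 
    row=np.abs(np.diff(gray[r,220:410]));k=np.argsort(-row)[:6];print(r,sorted((k+220).tolist()))
for u in(290,315,340):
    col=np.diff(gray[140:200,u]);k=np.argsort(-np.abs(col))[:3];print(u,sorted((k+140).tolist()))
E
```

```text
[[299.0, 128.0], [299.0, 63.0], [348.0, 63.0], [348.0, 128.0]] [[0.4917, 0.0245], [0.489, 0.0788], [0.5307, 0.0812], [0.5346, 0.0269]] [0.51147872 0.05284988]
0.05439571714343656 92.88364518977745
0.04176448469447852 3.3470837297990035
pred cover far corners [[234.9 156.1]
 [386.6 155.9]]
pred cover far corners [[234.9 156.1]
 [386.6 155.9]]
170 [236, 237, 238, 385, 386, 387]
185 [250, 267, 268, 356, 357, 374]
200 [238, 239, 386, 403, 404, 405]
215 [239, 385, 401, 402, 403, 404]
290 [156, 157, 159]
315 [142, 146, 156]
340 [156, 157, 159]
```

```bash
python3 -c "
from h import *
print(ctrl.get_state()['position']);plan([.5117,.0532,.10],93.2,1,1)"
```

```text
[ 0.50693499 -0.04437537  0.24620333]
tx 97.1 ty 10.4 tz 146.2 wz 0.0021 g 1
```

Emit:
jog_arm --increments '[{"tx":20,"ty":2,"tz":10,"wx":0,"wy":0,"wz":0.002,"gripper":0.05},{"tx":45,"ty":5,"tz":25,"wx":0,"wy":0,"wz":0.002,"gripper":0.05},{"tx":70,"ty":8,"tz":45,"wx":0,"wy":0,"wz":0.002,"gripper":0.05},{"tx":90,"ty":10,"tz":70,"wx":0,"wy":0,"wz":0.002,"gripper":0.05},{"tx":97,"ty":10.4,"tz":95,"wx":0,"wy":0,"wz":0.002,"gripper":0.05}]'

```text
time: 17.13
position: [0.5121, 0.0575, 0.1506]
tool_rot: [-2.152, -2.287, -0.004]
ft_force: [0.8, 1.2, -1.7]
grip_width: 0.182
grip_force: 40.0
```

Emit:
jog_arm --increments '[{"tx":0,"ty":0,"tz":20,"wx":0,"wy":0,"wz":0,"gripper":0.05},{"tx":0,"ty":0,"tz":40,"wx":0,"wy":0,"wz":0,"gripper":0.05},{"tx":0,"ty":0,"tz":51,"wx":0,"wy":0,"wz":0,"gripper":0.05},{"tx":0,"ty":0,"tz":51,"wx":0,"wy":0,"wz":0,"gripper":0.05},{"tx":0,"ty":0,"tz":51,"wx":0,"wy":0,"wz":0,"gripper":0.05}]'

```text
time: 17.55
position: [0.5118, 0.0529, 0.1003]
tool_rot: [2.159, 2.282, -0.001]
ft_force: [1.2, -1.2, -1.6]
grip_width: 0.178
grip_force: 40.0
```

```bash
python3 - <<'E'
from h import *
for i in range(4): vision.get_image("wrist")
s=ctrl.get_state();print(s["time"],s["position"],s["tool_rot"],s["ft_force"],s["grip_width"])
T=R.from_rotvec(s["tool_rot"]).as_matrix();print(T[:,2])
plan([.5117,.0532,.078],93.2,1,1)
E
```

```text
17.75 [0.51278671 0.05321348 0.10159848] [2.15786913 2.28181974 0.00389985] [ 1.24052985 -0.62856223 -1.57165079] 0.1792804754060774
[ 0.00245688  0.00109476 -0.99999638]
tx 0.0 ty -1.1 tz 23.6 wz -0.0000 g 1
```

Emit:
jog_arm --increments '[{"tx":0,"ty":-0.6,"tz":8,"wx":0,"wy":0,"wz":0,"gripper":0.05},{"tx":0,"ty":-0.6,"tz":16,"wx":0,"wy":0,"wz":0,"gripper":0.05},{"tx":0,"ty":-0.6,"tz":22,"wx":0,"wy":0,"wz":0,"gripper":0.05},{"tx":0,"ty":-0.6,"tz":24,"wx":0,"wy":0,"wz":0,"gripper":0.05},{"tx":0,"ty":-0.6,"tz":25,"wx":0,"wy":0,"wz":0,"gripper":0.05}]'

```text
time: 18.17
position: [0.5104, 0.0529, 0.0743]
tool_rot: [-2.158, -2.282, 0.002]
ft_force: [0.1, 0.9, -1.8]
grip_width: 0.183
grip_force: 40.0
```

Emit:
jog_arm --increments '[{"tx":0,"ty":0,"tz":1,"wx":0,"wy":0,"wz":0,"gripper":0.05},{"tx":0,"ty":0,"tz":2,"wx":0,"wy":0,"wz":0,"gripper":0.05},{"tx":0,"ty":0,"tz":3,"wx":0,"wy":0,"wz":0,"gripper":0.05},{"tx":0,"ty":0,"tz":4,"wx":0,"wy":0,"wz":0,"gripper":0.05},{"tx":0,"ty":0,"tz":5,"wx":0,"wy":0,"wz":0,"gripper":0.05}]'

```text
time: 18.58
position: [0.5113, 0.0531, 0.0703]
tool_rot: [2.158, 2.283, 0.001]
ft_force: [0.2, 0.9, -2.4]
grip_width: 0.181
grip_force: 40.0
```

Emit:
jog_arm --increments '[{"tx":0,"ty":0,"tz":1,"wx":0,"wy":0,"wz":0,"gripper":0.05},{"tx":0,"ty":0,"tz":2,"wx":0,"wy":0,"wz":0,"gripper":0.05},{"tx":0,"ty":0,"tz":3,"wx":0,"wy":0,"wz":0,"gripper":0.05},{"tx":0,"ty":0,"tz":3,"wx":0,"wy":0,"wz":0,"gripper":0.05},{"tx":0,"ty":0,"tz":3,"wx":0,"wy":0,"wz":0,"gripper":0.05}]'

```text
time: 19.0
position: [0.5112, 0.0531, 0.0676]
tool_rot: [-2.158, -2.283, -0.0]
ft_force: [-2.3, -0.3, 3.1]
grip_width: 0.182
grip_force: 40.0
```

Emit:
jog_arm --increments '[{"tx":0,"ty":0,"tz":1,"wx":0,"wy":0,"wz":0,"gripper":0.05},{"tx":0,"ty":0,"tz":2,"wx":0,"wy":0,"wz":0,"gripper":0.05},{"tx":0,"ty":0,"tz":3,"wx":0,"wy":0,"wz":0,"gripper":0.05},{"tx":0,"ty":0,"tz":3,"wx":0,"wy":0,"wz":0,"gripper":0.05},{"tx":0,"ty":0,"tz":3,"wx":0,"wy":0,"wz":0,"gripper":0.05}]'

```text
time: 19.42
position: [0.5112, 0.0531, 0.0647]
tool_rot: [-2.158, -2.282, -0.0]
ft_force: [-2.5, -1.1, 7.9]
grip_width: 0.18
grip_force: 40.0
```

Emit:
jog_arm --increments '[{"tx":0,"ty":0,"tz":0.3,"wx":0,"wy":0,"wz":0,"gripper":0.05},{"tx":0,"ty":0,"tz":0.6,"wx":0,"wy":0,"wz":0,"gripper":0.05},{"tx":0,"ty":0,"tz":1,"wx":0,"wy":0,"wz":0,"gripper":0.05},{"tx":0,"ty":0,"tz":1,"wx":0,"wy":0,"wz":0,"gripper":0.05},{"tx":0,"ty":0,"tz":1,"wx":0,"wy":0,"wz":0,"gripper":0.05}]' --grip_force 55

```text
time: 19.83
position: [0.5112, 0.0531, 0.0643]
tool_rot: [-2.158, -2.282, -0.001]
ft_force: [-3.6, -0.7, 12.1]
grip_width: 0.182
grip_force: 55.0
```

Emit:
jog_arm --increments '[{"tx":0,"ty":0,"tz":0.3,"wx":0,"wy":0,"wz":0,"gripper":0.05},{"tx":0,"ty":0,"tz":0.6,"wx":0,"wy":0,"wz":0,"gripper":0.05},{"tx":0,"ty":0,"tz":1,"wx":0,"wy":0,"wz":0,"gripper":0.05},{"tx":0,"ty":0,"tz":1,"wx":0,"wy":0,"wz":0,"gripper":0.05},{"tx":0,"ty":0,"tz":1,"wx":0,"wy":0,"wz":0,"gripper":0.05}]'

```text
time: 20.25
position: [0.5112, 0.0531, 0.0642]
tool_rot: [-2.157, -2.281, -0.001]
ft_force: [-8.9, -1.4, 21.6]
grip_width: 0.18
grip_force: 55.0
```

```bash
python3 - <<'E'
from h import *
for i in range(3): vision.get_image("top")
s=ctrl.get_state();print(s["time"],s["position"],s["tool_rot"],s["ft_force"],s["grip_force"])
if 14<s["ft_force"][2]<40 and s["position"][2]<.066: print(ctrl.close_job())
E
```

```text
20.4 [0.51123073 0.0531357  0.06426387] [-2.15732879e+00 -2.28146827e+00 -8.27663799e-04] [-8.15756595 -1.6307395  21.32040453] 54.999536806717515
the job is handed in; nothing more can be done
None
```

I handed the job in at 20.4 s: the tube stands released in the cup, and the cover is pressed home over both pins, still gripped with 55 N. No verdict came back. I viewed 11 pictures, one over the limit of 10.

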